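# Lock the tube rotator's carousel with its linch pin

## Robot

A 6-joint arm with a two-finger parallel gripper is mounted at the origin on a cart in front of the work surface, level with it; the furniture and walls round the work are solid. World frame = base frame: x ahead of the robot, y to its left, z up, the work surface at z = 0. Lengths are in mm, angles in rad, forces in N, time in s.
With the tool pointing down it reaches from about 350 to 975 mm from the base axis. Payload 7.1 kg.
Tool frame: the origin (TCP) lies at the very end of the fingers, on their centre line; the grasp point (between the pads) lies ctrl.hold_point_z behind it (ctrl.hold_point_z is the distance from the TCP to the grasp point, in mm); z points along the fingers, y is the line along which they close (so a half turn about z gives the same grasp; the last joint's range is limited). The gripper opens to 88 mm and grips with 3 to 60 N. Pads are 20 mm wide; open, the fingers measure 115 mm over their backs; the gripper's body (75 mm by 178 mm) begins 61 mm behind the grasp point.
Start: joints at [1.328, 0.423, 1.63, -0, 1.089, -0.019], TCP at [138.679, 609.404, 222.675] pointing down, gripper open.
Joint ranges: [-3, 3], [-0.9, 2.11], [0.09, 2.58], [-1.31, 4.45], [0.11, 2.69], [-2.54, 2.54]. Speed limits (rad/s): [2.39, 2.39, 3.01, 3.14, 3.14, 3.14].

## Interface

Orientations are given as a rotation vector (axis times angle).
In Python, from workcell import ctrl gives the robot as it stands. The module is installed in compiled form; this text tells all that it offers.
- The arm moves only by the shell command python3 -m creep 'ROWS'. ROWS is JSON, a list of rows, each an object with "translation": the shift along the tool's x, y, z in mm, a list of three; "angular": the turn, a rotation vector about the tool's x, y, z in rad, a list of three; "jaw": the opening, from 0 (shut) to 1 (fully open). A call has exactly 8 rows; each row is the pose to reach, as a shift and turn from the pose commanded when the call began, along the tool's axes at that moment; what a row does not reach only later rows make up. A row lasts 1/8 s, in which the tool goes at most 62.5 mm and 10.7 degrees, less where a joint would pass 70% of its speed; a pose out of reach is approached as far as the arm can. A call with a gripper value outside its range is refused whole. The fingers move at their own pace and stop on an object; the grip force is fixed at half the most. Time passes only in rows, so rows that repeat a pose let the fingers close, or fill a call up. It gives the time, the measured TCP pose, the force, the opening and the grip force at its end, in the units of the state.
- ctrl.get_obs(): the state, without advancing time (a new reading comes with each control period).
- ctrl.get_image(name): name is "side" or "top" or "wrist"; returns the picture (420x560x3 uint8, red, green, blue); there is no depth.
- ctrl.camera_info(name): a dict with "camera_matrix" (3x3 intrinsics, pixels), "world_from_camera" (4x4, takes a point from camera to world coordinates). Camera axes: x right, y up, looking along -z (the intrinsics and any distortion apply to the point x, -y, -z); pixel columns grow to the right and rows downward; lengths in mm; the calibration is good to about 2 mm. The wrist camera is an equidistant fisheye: a pixel r from the principal point sees the ray r / f radians off the axis. A picture is of the moment at which its call begins: read the wrist's pose just before it. camera_info takes no time and is no camera call; for the wrist camera it gives the pose at the moment of the call.
- ctrl.close_job(): hands the job in; it is judged then, once.
Trained networks look in the newest picture that a camera, given by its name, has taken for a name from the list of things; names that differ only in an ending like _2 or _b are one class to them, and where a whole thing is asked for, a point or a joint stands for the part that bears it (a point fixed in the world has none). Each returns a list of dicts, best first, with "score" (0 to 1); they miss things now and then, are a little off and sometimes report something else, mostly with a low value. They report only what shows in the picture. A call takes as long as a camera call. They do not tell look-alikes from the thing itself.
- ctrl.look_for(camera, label): "rect" ([left, top, right, bottom] in pixels, round what is visible of it).
The state is a dict: "t": time; "qpos": joint angles; "qvel": joint speeds; "joint_torque": joint torques, N m; "ee_pos": TCP position; "orientation": TCP orientation; "ft_force": force on the tool from outside, world axes, zero at the start; "moment": the same for the moment, N m; "width": finger opening in mm; "grasp_force": force on a finger pad.
Only numpy, scipy, OpenCV 4.12 (cv2) and the standard library are available. Lean on these libraries where they do the work, as an engineer would, in place of code of your own. Each camera call takes 0.05 s, during which the arm holds its last target. There are 200 camera calls.

## Task

Lock the carousel on the tube rotator: take the linch pin with the red grip and the wire loop out of the grey block, push it down through the cross hole in the rotator's shaft until its shoulder rests on the shaft, then swing its sprung loop over the free end of the shaft so that it snaps shut below. Leave the plain pin with the blue grip in the block, and let go of everything.

Things in the scene. Friction and masses are not known exactly. Their poses are not given: they have to be found in the camera images.
- linch_grip (a point): Centre of the linch pin's red grip (18 mm in x, 16 in y, 26 tall). The loose pin stands upright in one of two holes of a grey block 58 mm tall. z up; x: the side its open wire loop leans to (swing it to -x; in the shaft match shaft_hole's x). Below this point: loop hinge 31 mm, shoulder underside 41, tapered tip 87; pin 11 mm thick. Fingers closing along y, tips 16 mm below it at most, clear it.
- linch_loop (a joint): Steel wire loop (62 mm wide) hinged along the pin's y: 0 open, leaning 50 deg from upright to +x; 0.87 upright; 3.95 shut, hanging to the pin's lower side. Red tab 24 mm wide, 60 to 86 mm from the hinge; when open its end is 66 mm to +x of and 24 mm above linch_grip. Clears the grip. Weak spring (under 1 N at the tab): it stays open while leaning back, snaps shut by itself from upright on.
- shaft_hole (a point): Centre of the cross hole's mouth on the flat top of the fixed rotator's steel shaft end, 100 mm above the bench. Vertical through hole 15 mm wide, countersunk to 23; shaft end 34 mm wide, 30 thick. x runs back along the shaft; its free end is 20 mm to -x. White carousel from 36 mm to +x, top 28 mm above this point; white housing 75 to 200 mm to +x, top 16 mm (black knob 28) above it.
- plain_grip (a point): Centre of the blue grip of the plain pin, the same brass pin without a loop, which stands in the other hole of the grey block, 96 mm from the linch pin. To be left alone.
Not all that is in view belongs to the job. There is more than one size of the part that bears shaft_hole; the job needs the larger.

How it is judged (in metres and radians):
On the way:
1. the linch pin is down in the cross hole with its loop still open (horizontal distance between linch_grip and shaft_hole below 0.012 m and z of linch_grip in the frame of shaft_hole below 0.049 m and value of joint linch_loop below 0.8 rad), for 0.2 s.
At the end, for the whole second after the job is handed in: The linch pin stands in the shaft's cross hole (its grip within 12 mm of the hole's axis, upright within 0.2 rad, its shoulder within 8 mm of the shaft's top), its loop is shut round the shaft (joint over 3.5), and the plain pin is within 20 mm of where it stood (horizontal distance between linch_grip and shaft_hole below 0.012 m and z of linch_grip in the frame of shaft_hole below 0.049 m and angle between linch_grip's own z axis and vertical below 0.2 rad and value of joint linch_loop above 3.5 rad and distance of plain_grip from where it was at the start of the episode below 0.02 m); the robot touches nothing.
It fails at once if the plain pin is pulled out or knocked over (distance of plain_grip from where it was at the start of the episode above 0.03 m).
It also fails if it takes over 54 s, if anything falls off the work surface, if the arm or the gripper's body presses on something with over 40 N, if the wrist force passes 120 N, or if a joint passes its speed limit or range.

## Working session

There is one attempt and no reset: what is moved stays moved. The work goes in short steps, Python scripts to look and compute and a shell command to move; the robot and the scene stay as the last step left them, time stands still between calls to the robot, and variables do not carry over. Pictures are saved under pics/ and viewed, at most 10 in all, crops included, and the job is handed in when it is done.

```bash
mkdir -p pics; cat > h.py <<'E'
import numpy as np, cv2
from workcell import ctrl
def grab(n,save=None):
    im=np.array(ctrl.get_image(n))
    if save: cv2.imwrite('pics/'+save,im[:,:,::-1])
    return im
def ray(n,u,v,info=None):
    i=info or ctrl.camera_info(n); K=np.array(i['camera_matrix']);T=np.array(i['world_from_camera'])
    a=(u-K[0,2])/K[0,0]; b=(v-K[1,2])/K[1,1]
    if n=='wrist':
        r=np.hypot(a,b); s=np.sin(r)/max(r,1e-9); d=np.array([a*s,-b*s,-np.cos(r)])
    else: d=np.array([a,-b,-1.])
    d=T[:3,:3]@d; return T[:3,3],d/np.linalg.norm(d)
def atz(n,u,v,z,info=None):
    o,d=ray(n,u,v,info); return o+d*(z-o[2])/d[2]
def tri(rs):
    A=0;B=0
    for o,d in rs:
        P=np.eye(3)-np.outer(d,d);A=A+P;B=B+P@o
    x=np.linalg.solve(A,B); return x,[np.linalg.norm((np.eye(3)-np.outer(d,d))@(x-o)) for o,d in rs]
def proj(n,p,info=None):
    i=info or ctrl.camera_info(n); K=np.array(i['camera_matrix']);T=np.linalg.inv(np.array(i['world_from_camera']))
    c=T[:3,:3]@np.array(p)+T[:3,3]; x,y,z=c[0],-c[1],-c[2]
    if n=='wrist':
        r=np.hypot(x,y);th=np.arctan2(r,z);x,y,z=x/r*th,y/r*th,1
    return K[0,0]*x/z+K[0,2],K[1,1]*y/z+K[1,2]
E
python3 - <<'E'
from h import *
np.set_printoptions(precision=1,suppress=True)
a=[]
for n in('side','top'):
    a.append(grab(n))
    i=ctrl.camera_info(n);print(n,np.array(i['world_from_camera'])[:3])
    for l in('linch_grip','linch_loop','shaft_hole','plain_grip'):
        print(l,[(np.round(r['rect']),round(r['score'],2)) for r in ctrl.look_for(n,l)[:4]])
cv2.imwrite('pics/a.png',a[0][:,:,::-1]);cv2.imwrite('pics/b.png',a[1][:,:,::-1])
E
```

```text
side [[ -1.    0.1  -0.1 391. ]
 [ -0.2  -0.7   0.7 701.8]
 [  0.    0.7   0.7 653.2]]
linch_grip [(array([258., 261., 307., 299.]), 0.81)]
linch_loop [(array([257., 263., 294., 296.]), 0.87)]
shaft_hole [(array([184., 131., 291., 206.]), 0.75), (array([283., 123., 347., 167.]), 0.56)]
plain_grip []
top [[  -0.     1.    -0.1  399.3]
 [  -1.     0.     0.   106.8]
 [   0.     0.1    1.  1071.3]]
linch_grip [(array([139., 194., 178., 240.]), 0.68)]
linch_loop [(array([140., 197., 176., 235.]), 0.64)]
shaft_hole [(array([376., 185., 426., 272.]), 0.84), (array([286.,  82., 354., 200.]), 0.82)]
plain_grip []
```

View pics/a.png

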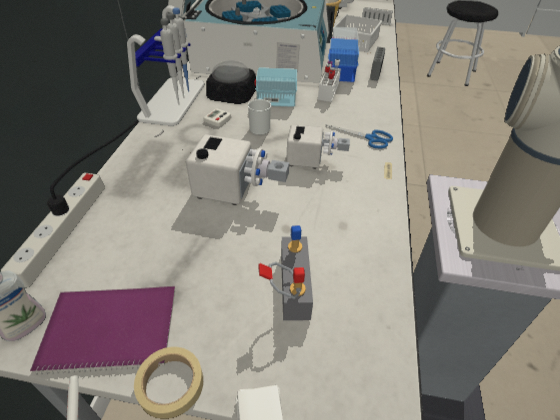

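View pics/b.png

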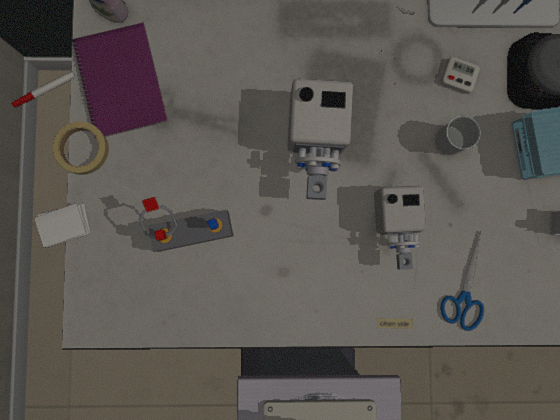

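Side view: red linch grip is at (299,274) with its tab at (265,270), and the blue grip is at (296,232). In the top view the grip is at (160,235), the tab at (150,204) and the blue grip at (215,224). There are two rotators, one with its hole at top (317,187) and the other at top (405,262). The first is clearly larger (housing about 60 px against 40 px), so it is the one the job needs. I'll measure now and confirm in an enlarged crop.

```bash
python3 - <<'E'
from h import *
np.set_printoptions(precision=1,suppress=True)
A={n:cv2.imread(f) for n,f in(('side','pics/a.png'),('top','pics/b.png'))}
def blob(n,x0,y0,x1,y1,c):
    im=A[n].astype(int);b,g,r=im[...,0],im[...,1],im[...,2]
    m=(r>110)&(g<70)&(b<70) if c=='r' else (b>110)&(r<80)&(g<110)
    s=m[y0:y1,x0:x1];y,x=np.nonzero(s);return x.mean()+x0,y.mean()+y0,len(x),x.min()+x0,x.max()+x0,y.min()+y0,y.max()+y0
B={}
for nm,bx in dict(grip=((285,260,312,290),(150,225,175,245),'r'),tab=((250,255,277,285),(138,192,164,215),'r'),plain=((285,220,308,245),(203,212,227,234),'b')).items():
    s=blob('side',*bx[0],bx[2]);t=blob('top',*bx[1],bx[2]);print(nm,s,t)
    print(tri([ray('side',*s[:2]),ray('top',*t[:2])]))
print('hole z100',atz('top',317,187,100),'small',atz('top',405,262,70), proj('side',atz('top',317,187,100)))
t=cv2.resize(A['top'][70:210,265:375],None,fx=4,fy=4,interpolation=2)
t2=cv2.resize(A['side'][130:210,180:300],None,fx=3,fy=3,interpolation=2)
H=np.zeros((560,800,3),np.uint8);H[:,:440]=t;H[:240,440:800]=t2;
cv2.imwrite('pics/c.png',H)
E
```

```text
grip (np.float64(298.6143790849673), np.float64(274.94117647058823), 153, np.int64(294), np.int64(304), np.int64(268), np.int64(282)) (np.float64(159.48333333333332), np.float64(234.58333333333334), 60, np.int64(156), np.int64(163), np.int64(230), np.int64(239))
(array([425.4, 294.9,  98.5]), [np.float64(0.7079671026607856), np.float64(0.707967102660689)])
tab (np.float64(264.93835616438355), np.float64(271.28767123287673), 146, np.int64(259), np.int64(271), np.int64(264), np.int64(278)) (np.float64(150.5304347826087), np.float64(204.16521739130434), 115, np.int64(143), np.int64(158), np.int64(198), np.int64(211))
(array([479.7, 309. , 113.1]), [np.float64(0.18100934754438835), np.float64(0.1810093475445171)])
plain (np.float64(295.99029126213594), np.float64(232.0), 103, np.int64(291), np.int64(300), np.int64(226), np.int64(239)) (np.float64(213.5), np.float64(224.25), 8, np.int64(211), np.int64(216), np.int64(220), np.int64(227))
(array([444.4, 198.3,  97.1]), [np.float64(0.4111510562508291), np.float64(0.4111510562510787)])
hole z100 [512.7  10.2 100. ] small [ 375.7 -156.1   70. ] (np.float64(278.2750991717526), np.float64(164.7101105156515))
```

View pics/c.png

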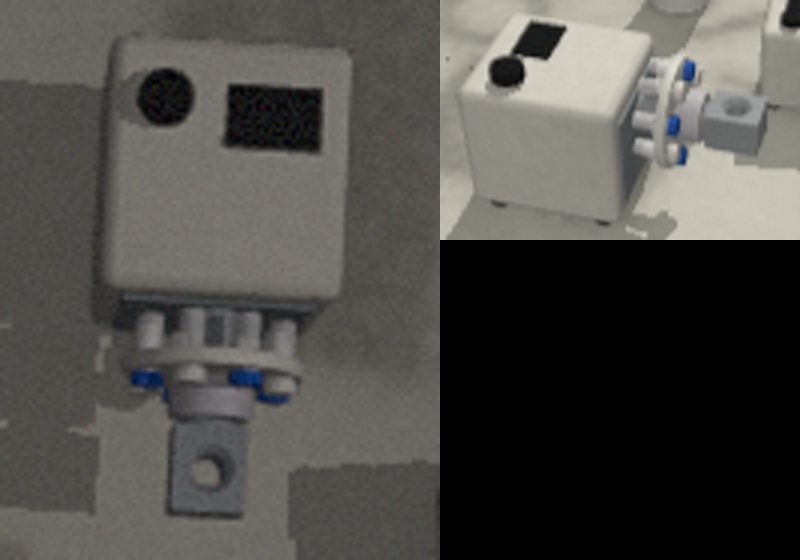

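The larger rotator's hole is at top (317.5,187.8) and side (280,164), and the two views agree. The crop shows the shaft end with its countersink at crop (210,471). Shaft yaw is about -0.043 rad and linch yaw about 0.22–0.25 rad. The pin height of 98.5 mm matches the expected 99.

```bash
cat >> h.py <<'E'
from scipy.spatial.transform import Rotation as R
def go(p,yaw,tag=''):
    "tool shift+turn to reach world TCP p, tool down, tool x along +-yaw"
    o=ctrl.get_obs(); R0=R.from_rotvec(o['orientation']).as_matrix()
    best=None
    for k in(0,np.pi):
        c,s=np.cos(yaw+k),np.sin(yaw+k); Rt=np.array([[c,s,0],[s,-c,0],[0,0,-1.]])
        rv=R.from_matrix(R0.T@Rt).as_rotvec()
        if best is None or np.linalg.norm(rv)<np.linalg.norm(best): best=rv
    print(tag,'t',o['t'],'ee',np.round(o['ee_pos'],1),'shift',np.round(R0.T@(np.array(p)-o['ee_pos']),1),'turn',np.round(best,3),'w',o['width'],'F',np.round(o['ft_force'],1))
E
python3 - <<'E'
from h import *
print(ctrl.hold_point_z,R.from_rotvec(ctrl.get_obs()['orientation']).as_matrix().round(2),tri([ray('side',280,164.3),ray('top',317.5,187.8)]))
go([425.4,294.9,180],0.24)
E
```

```text
18.700000000000003 [[-0.98  0.22 -0.  ]
 [ 0.22  0.98 -0.  ]
 [-0.   -0.   -1.  ]] (array([510.06216511,   9.35201   , 101.10453637]), [np.float64(1.0500037785298515), np.float64(1.0500037785300138)])
 t 0.5 ee [138.7 609.4 222.6] shift [-349.4 -243.    42.7] turn [-0.    -0.    -0.464] w 87.75919065511329 F [-0.2  0.4 -0.1]
```

```bash
python3 -m creep '[{"translation":[-44,-30,5],"angular":[0,0,-0.06],"jaw":1},{"translation":[-88,-61,10],"angular":[0,0,-0.12],"jaw":1},{"translation":[-135,-94,15],"angular":[0,0,-0.18],"jaw":1},{"translation":[-183,-127,21],"angular":[0,0,-0.25],"jaw":1},{"translation":[-230,-160,27],"angular":[0,0,-0.31],"jaw":1},{"translation":[-280,-195,33],"angular":[0,0,-0.38],"jaw":1},{"translation":[-322,-224,39],"angular":[0,0,-0.43],"jaw":1},{"translation":[-349,-243,43],"angular":[0,0,-0.464],"jaw":1}]'
python3 - <<'E'
from h import *
i=ctrl.camera_info('wrist');im=grab('wrist','d.png')
for l in('linch_grip','linch_loop'): print([(np.round(r['rect']),round(r['score'],2)) for r in ctrl.look_for('wrist',l)[:2]])
print('exp grip',proj('wrist',[425.4,294.9,111],i),'tab',proj('wrist',[479.7,309,113],i))
go([425.4,294.9,85],0.24)
E
```

```text
t: 1.5
ee_pos: [426.4, 293.2, 179.7]
orientation: [-0.376, 3.119, -0.0]
ft_force: [-0.1, 1.5, 0.2]
width: 87.7
grasp_force: 0.0
[(array([242., 190., 316., 309.]), 0.68), (array([  0., 205.,  75., 306.]), 0.53)]
[(array([243., 207., 316., 310.]), 0.96), (array([  1., 205.,  71., 304.]), 0.7)]
exp grip (np.float64(279.9513726722419), np.float64(224.8237285572078)) tab (np.float64(280.7981698496817), np.float64(291.52045022112213))
 t 1.65 ee [425.8 294.1 179.6] shift [ 0.1  0.9 94.6] turn [ 0.    -0.    -0.003] w 88.09286223366512 F [-0.1  0.2 -1.1]
```

View pics/d.png

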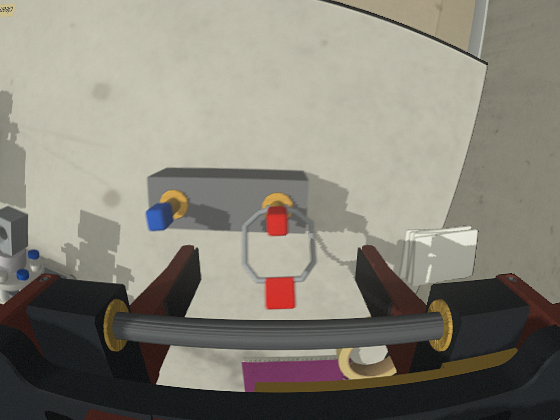

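The wrist view shows the red grip at (277,221), the tab at (280,293) and the blue pin at (158,215), within 3 px of what I predicted. The loop leans down the image (+x), and both fingers are clear of it. I'll descend with a small yaw correction.

```bash
python3 -m creep '[{"translation":[0,0,15],"angular":[0,0,-0.025],"jaw":1},{"translation":[0,-0.5,35],"angular":[0,0,-0.025],"jaw":1},{"translation":[0,-0.5,55],"angular":[0,0,-0.025],"jaw":1},{"translation":[0,-0.5,72],"angular":[0,0,-0.025],"jaw":1},{"translation":[0,-0.5,86],"angular":[0,0,-0.025],"jaw":1},{"translation":[0,-0.5,94],"angular":[0,0,-0.025],"jaw":1},{"translation":[0,-0.5,95],"angular":[0,0,-0.025],"jaw":1},{"translation":[0,-0.5,95],"angular":[0,0,-0.025],"jaw":1}]'
python3 -m creep '[{"translation":[0,0,0],"angular":[0,0,0],"jaw":0},{"translation":[0,0,0],"angular":[0,0,0],"jaw":0},{"translation":[0,0,0],"angular":[0,0,0],"jaw":0},{"translation":[0,0,0],"angular":[0,0,0],"jaw":0},{"translation":[0,0,0],"angular":[0,0,0],"jaw":0},{"translation":[0,0,0],"angular":[0,0,0],"jaw":0},{"translation":[0,0,0],"angular":[0,0,0],"jaw":0},{"translation":[0,0,0],"angular":[0,0,0],"jaw":0}]'
```

```text
t: 2.65
ee_pos: [425.5, 294.7, 85.0]
orientation: [-0.415, 3.113, 0.0]
ft_force: [0.3, -0.3, 1.1]
width: 87.9
grasp_force: 0.0
t: 3.65
ee_pos: [425.1, 294.4, 84.6]
orientation: [0.415, -3.114, 0.0]
ft_force: [-0.3, -0.8, 0.1]
width: 15.9
grasp_force: 30.0
```

```bash
python3 -m creep '[{"translation":[0,0,-10],"angular":[0,0,0],"jaw":0},{"translation":[0,0,-25],"angular":[0,0,0],"jaw":0},{"translation":[0,0,-42],"angular":[0,0,0],"jaw":0},{"translation":[0,0,-60],"angular":[0,0,0],"jaw":0},{"translation":[0,0,-78],"angular":[0,0,0],"jaw":0},{"translation":[0,0,-95],"angular":[0,0,0],"jaw":0},{"translation":[0,0,-105],"angular":[0,0,0],"jaw":0},{"translation":[0,0,-105],"angular":[0,0,0],"jaw":0}]'
python3 - <<'E'
from h import *
go([500,10,190],-0.043)
E
```

```text
t: 4.65
ee_pos: [425.5, 294.8, 190.6]
orientation: [-0.415, 3.112, 0.001]
ft_force: [-0.4, 0.1, -2.5]
width: 15.7
grasp_force: 30.0
 t 4.65 ee [425.5 294.8 190.6] shift [   2.8 -294.3    0.4] turn [0.001 0.002 0.308] w 15.677658853568342 F [-0.4  0.1 -2.5]
```

```bash
python3 -m creep '[{"translation":[0,-25,0],"angular":[0,0,0.03],"jaw":0},{"translation":[1,-65,0],"angular":[0,0,0.07],"jaw":0},{"translation":[1,-112,0],"angular":[0,0,0.12],"jaw":0},{"translation":[1,-160,0],"angular":[0,0,0.17],"jaw":0},{"translation":[2,-208,0],"angular":[0,0,0.22],"jaw":0},{"translation":[2,-252,0],"angular":[0,0,0.27],"jaw":0},{"translation":[3,-283,0],"angular":[0,0,0.3],"jaw":0},{"translation":[3,-294,0],"angular":[0,0,0.308],"jaw":0}]'
python3 - <<'E'
from h import *
i=ctrl.camera_info('wrist');w=grab('wrist','e.png');s=grab('side');t=grab('top')
print([(np.round(r['rect']),round(r['score'],2)) for r in ctrl.look_for('wrist','shaft_hole')[:2]])
print('exp hole',proj('wrist',[511,10,100],i),'shaft end corners',[np.round(proj('wrist',[492,10+d,100],i)) for d in(-17,17)],'tip',proj('wrist',[500,10,117],i))
H=np.zeros((600,800,3),np.uint8)
H[:300,:400]=cv2.resize(s[90:210,190:350],(400,300));H[:300,400:]=cv2.resize(t[80:230,220:420],(400,300))
H[300:,:400]=cv2.resize(w,(400,300));
H[300:,400:]=cv2.resize(w[140:320,160:400],(400,300))
cv2.imwrite('pics/e2.png',H[:,:,::-1]);go([512,10,190],-0.043)
E
```

```text
t: 5.65
ee_pos: [499.1, 8.6, 189.0]
orientation: [-0.071, -3.139, 0.0]
ft_force: [-0.6, 0.6, -2.0]
width: 15.7
grasp_force: 30.0
[(array([233., 199., 322., 384.]), 0.88), (array([ 68.,  77., 173., 237.]), 0.8)]
exp hole (np.float64(280.0581271675766), np.float64(231.4711403851886)) shaft end corners [array([258., 210.]), array([300., 208.])] tip (np.float64(279.5626800113103), np.float64(225.36136830511572))
 t 5.85 ee [498.9  10.6 189.3] shift [-13.1  -0.1  -0.7] turn [ 0.    -0.001  0.001] w 15.685713457526708 F [ 0.7 -0.3 -2.2]
```

View pics/e2.png

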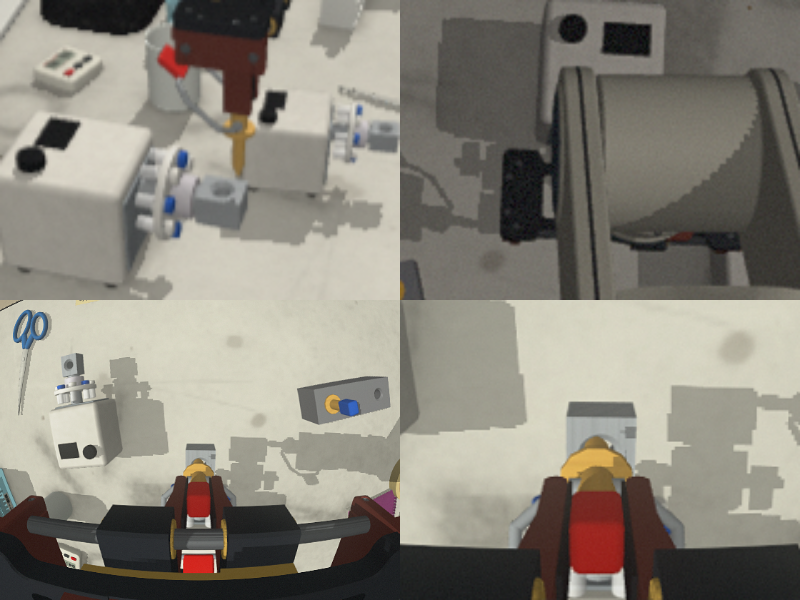

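The side view shows the pin vertical with its tip at about (286,162) and the hole at about (279,165). The wrist view puts the shaft's end edge at (280.6,202), where I predicted (279,209). That is up to 6 mm off in x, so I'll reconcile the cameras.

```bash
python3 - <<'E'
from h import *
np.set_printoptions(precision=1,suppress=True)
w=cv2.imread('pics/e.png'); i=ctrl.camera_info('wrist')
print('wrist end',atz('wrist',280.6,201.8,100,i))
print('top end',atz('top',316.4,199,100),'top hole',atz('top',317.5,187.8,100),'side hole a',atz('side',280,164.3,100),'b',atz('side',278.8,165.2,100))
g=cv2.cvtColor(w,cv2.COLOR_BGR2GRAY)
print('col 265',g[192:214,265],'col 295',g[192:214,295])
print('row 208',g[208,250:312])
print('tip side',proj('side',[499,10.5,116]))
s=grab('side');t=ctrl.camera_info('side')
H=np.zeros((600,800,3),np.uint8);H[:,:]=cv2.resize(s[130:190,240:320],(800,600),interpolation=cv2.INTER_CUBIC)
cv2.imwrite('pics/f.png',H[:,:,::-1])
E
```

```text
wrist end [485.9  13.6 100. ]
top end [490.7  11.5 100. ] top hole [511.2   9.3 100. ] side hole a [509.2   8.  100. ] b [511.3  11.7 100. ]
col 265 [213 212 213 210 212 212 211 216 214 113 101 103 102 100 103 103 104 101
 164 176 174 174] col 295 [211 209 210 211 209 213 212 212 218 151 105 101 105 105 104 105 105 102
 129 172 172 170]
row 208 [210 210 211 210 211 213 211 211 215 205 125 101 100 103 104 104 104 102
 100 102 104 105 105 104 103 103 102 104 101 101 102 101 103 102 103 105
 104 104 103 104 103 103 104 105 106 105 103 104 104 100 100 161 211 211
 208 211 212 212 213 209 210 211]
tip side (np.float64(284.5277094051864), np.float64(159.78579962759295))
```

View pics/f.png

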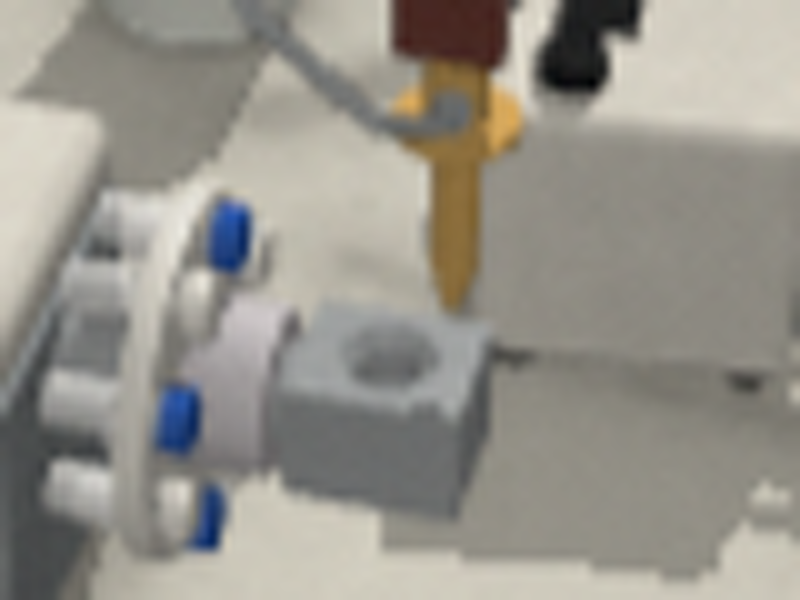

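The dark band in the wrist view is the shaft's end face; its top edge is at row 210, as predicted. The enlarged side crop shows the tip at side (285.5,160.8) and the hole at (279,165.2).

```bash
python3 - <<'E'
from h import *
a=atz('side',279,165.2,100);b=atz('side',285.5,160.8,116.3);print(a,b,a-b+[498.9,10.6,0])
print('wrist end',atz('wrist',280.6,209.8,100))
go([511.5,11,160],-0.043)
E
```

```text
[510.8216726   11.61244991 100.        ] [496.24802509  14.00550917 116.3       ] [513.4736475    8.20694074 -16.3       ]
wrist end [492.55833878  13.56158106 100.        ]
 t 5.9 ee [498.9  10.9 189.4] shift [-12.6   0.6  29.4] turn [ 0.    -0.001  0.001] w 15.98076292446925 F [-0.5  0.1 -2.7]
```

```bash
python3 -m creep '[{"translation":[-5,0,0],"angular":[0,0,0],"jaw":0},{"translation":[-13,0,0],"angular":[0,0,0],"jaw":0},{"translation":[-13,0,3],"angular":[0,0,0],"jaw":0},{"translation":[-13,0,8],"angular":[0,0,0],"jaw":0},{"translation":[-13,0,13],"angular":[0,0,0],"jaw":0},{"translation":[-13,0,18],"angular":[0,0,0],"jaw":0},{"translation":[-13,0,22],"angular":[0,0,0],"jaw":0},{"translation":[-13,0,22],"angular":[0,0,0],"jaw":0}]'
python3 - <<'E'
from h import *
s=grab('side');w=grab('wrist')
H=np.zeros((600,800,3),np.uint8);H[:,:400]=cv2.resize(s[120:192,243:291],(400,600),interpolation=cv2.INTER_CUBIC)
H[:300,400:]=cv2.resize(w[170:260,220:340],(400,300),interpolation=cv2.INTER_CUBIC)
cv2.imwrite('pics/g.png',H[:,:,::-1]);go([511.5,11,127],-0.043)
E
```

```text
t: 6.9
ee_pos: [512.0, 9.4, 167.3]
orientation: [-0.067, -3.14, 0.0]
ft_force: [0.1, -0.3, -2.0]
width: 15.9
grasp_force: 30.0
 t 7.0 ee [512.4   9.4 167.7] shift [ 1.   1.5 40.7] turn [-0.  0.  0.] w 16.22287848381627 F [-0.3 -0.  -2.8]
```

View pics/g.png

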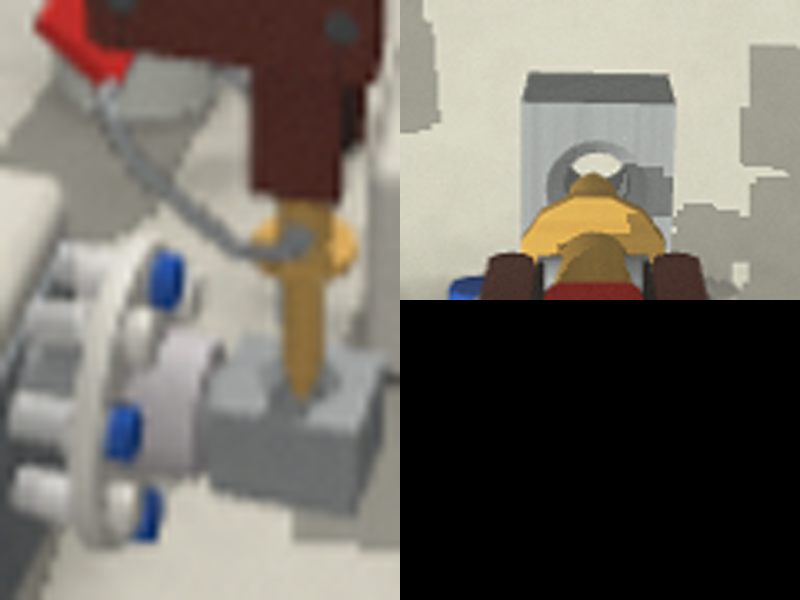

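The tip is inside the countersink, and the wrist view shows it about 1 mm to -y of the hole centre with no contact force. I'll nudge it 1 mm and go down.

```bash
python3 -m creep '[{"translation":[0,1,2],"angular":[0,0,0],"jaw":0},{"translation":[0,1,5],"angular":[0,0,0],"jaw":0},{"translation":[0,1,9],"angular":[0,0,0],"jaw":0},{"translation":[0,1,13],"angular":[0,0,0],"jaw":0},{"translation":[0,1,17],"angular":[0,0,0],"jaw":0},{"translation":[0,1,21],"angular":[0,0,0],"jaw":0},{"translation":[0,1,25],"angular":[0,0,0],"jaw":0},{"translation":[0,1,25],"angular":[0,0,0],"jaw":0}]'
python3 - <<'E'
from h import *
o=ctrl.get_obs();print(o['moment']);go([511.5,11,127],-0.043)
E
```

```text
t: 8.0
ee_pos: [512.1, 10.5, 142.3]
orientation: [-0.067, -3.14, 0.0]
ft_force: [0.8, 0.5, -1.8]
width: 16.0
grasp_force: 30.0
[ 0.04943322  0.00657244 -0.03004268]
 t 8.0 ee [512.1  10.5 142.3] shift [ 0.6  0.5 15.3] turn [-0.    -0.001  0.   ] w 15.955287310498543 F [ 0.8  0.5 -1.8]
```

```bash
python3 -m creep '[{"translation":[0,0,3],"angular":[0,0,0],"jaw":0},{"translation":[0,0,6],"angular":[0,0,0],"jaw":0},{"translation":[0,0,9],"angular":[0,0,0],"jaw":0},{"translation":[0,0,11],"angular":[0,0,0],"jaw":0},{"translation":[0,0,13],"angular":[0,0,0],"jaw":0},{"translation":[0,0,14],"angular":[0,0,0],"jaw":0},{"translation":[0,0,15],"angular":[0,0,0],"jaw":0},{"translation":[0,0,15],"angular":[0,0,0],"jaw":0}]'
```

```text
t: 9.0
ee_pos: [512.4, 10.5, 127.7]
orientation: [-0.067, -3.141, 0.0]
ft_force: [-0.3, -0.5, -2.6]
width: 15.8
grasp_force: 30.0
```

```bash
python3 -m creep '[{"translation":[0,0,0.5],"angular":[0,0,0],"jaw":0},{"translation":[0,0,1],"angular":[0,0,0],"jaw":0},{"translation":[0,0,1.5],"angular":[0,0,0],"jaw":0},{"translation":[0,0,2],"angular":[0,0,0],"jaw":0},{"translation":[0,0,2],"angular":[0,0,0],"jaw":0},{"translation":[0,0,2],"angular":[0,0,0],"jaw":0},{"translation":[0,0,2],"angular":[0,0,0],"jaw":0},{"translation":[0,0,2],"angular":[0,0,0],"jaw":0}]'
```

```text
t: 10.0
ee_pos: [512.4, 10.5, 126.6]
orientation: [0.067, 3.141, -0.0]
ft_force: [-2.1, -1.1, 9.1]
width: 15.9
grasp_force: 30.0
```

The pin is seated, with 9 N upward contact force at the expected height. I'll release and retreat.

```bash
python3 -m creep '[{"translation":[0,0,0],"angular":[0,0,0],"jaw":1},{"translation":[0,0,0],"angular":[0,0,0],"jaw":1},{"translation":[0,0,0],"angular":[0,0,0],"jaw":1},{"translation":[0,0,0],"angular":[0,0,0],"jaw":1},{"translation":[0,0,-5],"angular":[0,0,0],"jaw":1},{"translation":[0,0,-20],"angular":[0,0,0],"jaw":1},{"translation":[0,0,-45],"angular":[0,0,0],"jaw":1},{"translation":[0,0,-65],"angular":[0,0,0],"jaw":1}]'
python3 -m creep '[{"translation":[0,0,-5],"angular":[0,0,0],"jaw":0},{"translation":[-15,0,-5],"angular":[0,0,0],"jaw":0},{"translation":[-40,0,-5],"angular":[0,0,0],"jaw":0},{"translation":[-65,0,-5],"angular":[0,0,0],"jaw":0},{"translation":[-85,0,-5],"angular":[0,0,0],"jaw":0},{"translation":[-90,0,-5],"angular":[0,0,0],"jaw":0},{"translation":[-90,0,-5],"angular":[0,0,0],"jaw":0},{"translation":[-90,0,-5],"angular":[0,0,0],"jaw":0}]'
python3 - <<'E'
from h import *
s=grab('side');w=grab('wrist')
H=np.zeros((600,800,3),np.uint8);H[:,:400]=cv2.resize(s[90:192,223:291],(400,600),interpolation=cv2.INTER_CUBIC)
H[:300,400:]=cv2.resize(w[100:310,140:420],(400,300),interpolation=cv2.INTER_CUBIC)
cv2.imwrite('pics/i.png',H[:,:,::-1]);go([596,7,153],-0.043)
E
```

```text
t: 11.0
ee_pos: [512.8, 10.5, 192.6]
orientation: [0.067, 3.139, 0.0]
ft_force: [0.4, 0.9, -0.4]
width: 87.6
grasp_force: 0.0
t: 12.0
ee_pos: [601.5, 6.6, 195.3]
orientation: [-0.067, -3.14, 0.0]
ft_force: [0.2, -0.1, 0.2]
width: 11.3
grasp_force: 0.0
 t 12.1 ee [601.7   6.6 195.7] shift [ 5.7  0.1 42.7] turn [-0. -0.  0.] w 3.3110487993136495 F [-0.9  0.2 -0.5]
```

View pics/i.png

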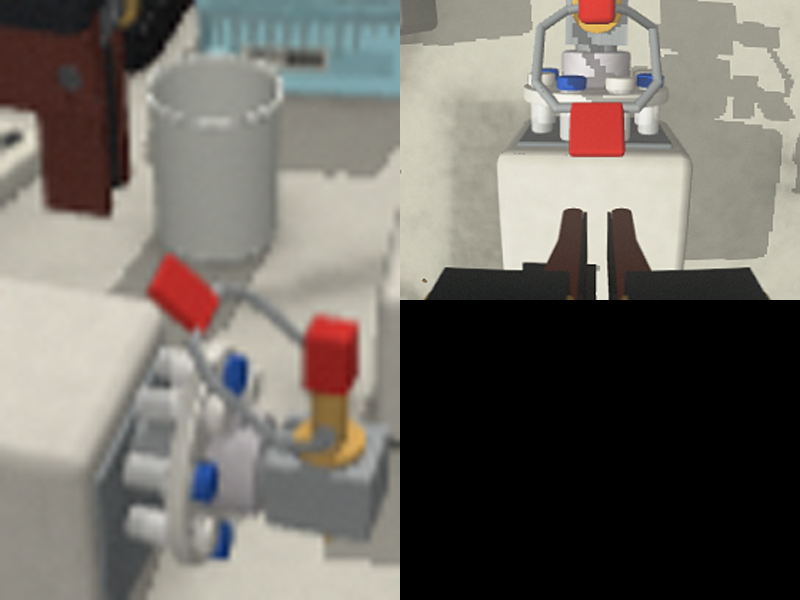

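The picture shows the pin seated with its loop open. The closed fingers are centred behind the tab and clear of it. I'll lower them and sweep toward -x.

```bash
python3 -m creep '[{"translation":[0,0,10],"angular":[0,0,0],"jaw":0},{"translation":[0,0,26],"angular":[0,0,0],"jaw":0},{"translation":[0,0,38],"angular":[0,0,0],"jaw":0},{"translation":[0,0,42],"angular":[0,0,0],"jaw":0},{"translation":[5,0,42],"angular":[0,0,0],"jaw":0},{"translation":[12,0,42],"angular":[0,0,0],"jaw":0},{"translation":[20,0,42],"angular":[0,0,0],"jaw":0},{"translation":[30,0,38],"angular":[0,0,0],"jaw":0}]'
python3 -m creep '[{"translation":[6,0,-3],"angular":[0,0,0],"jaw":0},{"translation":[13,0,-6],"angular":[0,0,0],"jaw":0},{"translation":[21,0,-10],"angular":[0,0,0],"jaw":0},{"translation":[29,0,-12],"angular":[0,0,0],"jaw":0},{"translation":[37,0,-12],"angular":[0,0,0],"jaw":0},{"translation":[45,0,-12],"angular":[0,0,0],"jaw":0},{"translation":[53,0,-12],"angular":[0,0,0],"jaw":0},{"translation":[63,0,-12],"angular":[0,0,0],"jaw":0}]'
python3 -m creep '[{"translation":[0,0,-10],"angular":[0,0,0],"jaw":0},{"translation":[0,0,-30],"angular":[0,0,0],"jaw":0},{"translation":[0,0,-60],"angular":[0,0,0],"jaw":0},{"translation":[0,0,-90],"angular":[0,0,0],"jaw":0},{"translation":[0,0,-110],"angular":[0,0,0],"jaw":0},{"translation":[0,0,-110],"angular":[0,0,0],"jaw":0},{"translation":[0,0,-110],"angular":[0,0,0],"jaw":0},{"translation":[0,0,-110],"angular":[0,0,0],"jaw":0}]'
python3 - <<'E'
from h import *
s=grab('side');w=grab('wrist')
H=np.zeros((600,800,3),np.uint8);H[:,:400]=cv2.resize(s[110:200,231:291],(400,600),interpolation=cv2.INTER_CUBIC)
H[:300,400:]=cv2.resize(w[100:310,140:420],(400,300),interpolation=cv2.INTER_CUBIC)
cv2.imwrite('pics/j.png',H[:,:,::-1])
E
```

```text
t: 13.1
ee_pos: [575.7, 7.8, 160.4]
orientation: [0.067, 3.132, 0.0]
ft_force: [0.6, -0.4, 0.7]
width: 0.7
grasp_force: 0.3
t: 14.1
ee_pos: [508.8, 10.6, 169.6]
orientation: [-0.067, -3.141, 0.0]
ft_force: [-0.1, 0.4, -0.3]
width: 0.6
grasp_force: 0.0
t: 15.1
ee_pos: [508.8, 10.6, 278.7]
orientation: [-0.067, -3.139, 0.0]
ft_force: [-0.2, 0.7, 0.1]
width: 0.5
grasp_force: 0.0
```

View pics/j.png

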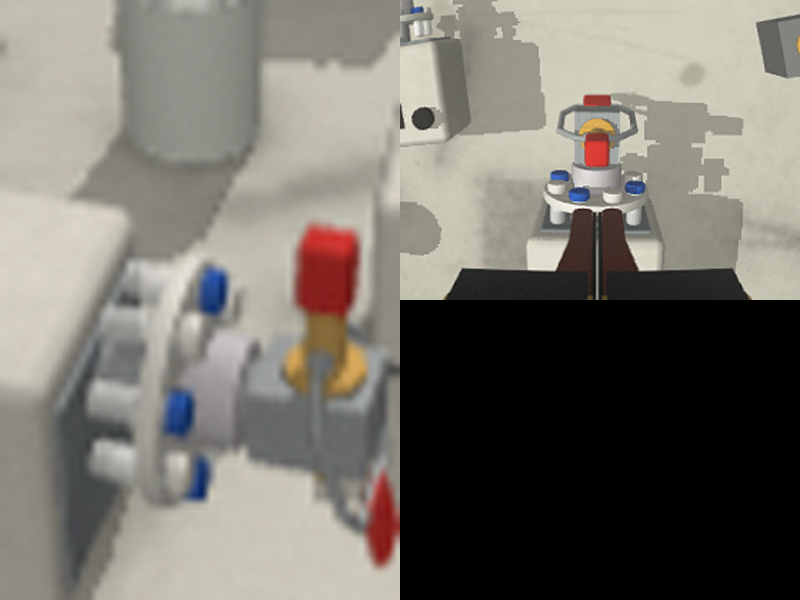

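The loop has swung over to the free-end side, with its tab at about side (288,187). I'll check the angle by projection.

```bash
python3 - <<'E'
from h import *
w=grab('side');b=w.astype(int);m=(b[...,0]>110)&(b[...,1]<70)&(b[...,2]<70);m[:175]=0;m[215:]=0;m[:,:260]=0;m[:,310:]=0
y,x=np.nonzero(m);print('tab',x.mean(),y.mean(),len(x),ctrl.get_obs()['t'])
for q in(3.0,3.2,3.4,3.6,3.8,3.95):
    a=q-0.873; print(q,np.round(proj('side',[512.4-73*np.sin(a),10.5,110+73*np.cos(a)]),1))
E
```

```text
tab 284.2 188.36666666666667 30 15.25
3.0 [305.4 178.3]
3.2 [301.2 181.7]
3.4 [296.2 184.2]
3.6 [290.6 185.9]
3.8 [284.6 186.6]
3.95 [280.  186.4]
```

```bash
python3 - <<'E'
from h import *
for k in range(3):
    w=grab('side');b=w.astype(int);m=(b[...,0]>1.8*b[...,1])&(b[...,0]>1.8*b[...,2])&(b[...,0]>50);m[:172]=0;m[215:]=0;m[:,:260]=0;m[:,320:]=0
    y,x=np.nonzero(m);print('tab',x.mean(),y.mean(),len(x),x.min(),x.max(),y.min(),y.max())
for d in(-12,12):
  for r in(60,86):
    a=3.95-.873;print(d,r,np.round(proj('side',[512.4-r*np.sin(a),10.5+d,110+r*np.cos(a)]),1))
cv2.imwrite('pics/k.png',cv2.resize(w[130:220,240:360],(800,600),interpolation=2)[:,:,::-1])
E
```

```text
tab 282.6666666666667 188.13333333333333 30 281 284 183 193
tab 281.28 188.36 25 280 283 182 193
tab 281.12 188.48 25 279 282 182 193
-12 60 [280.7 178.8]
-12 86 [281.2 187.3]
12 60 [278.8 185.5]
12 86 [279.4 194. ]
```

View pics/k.png

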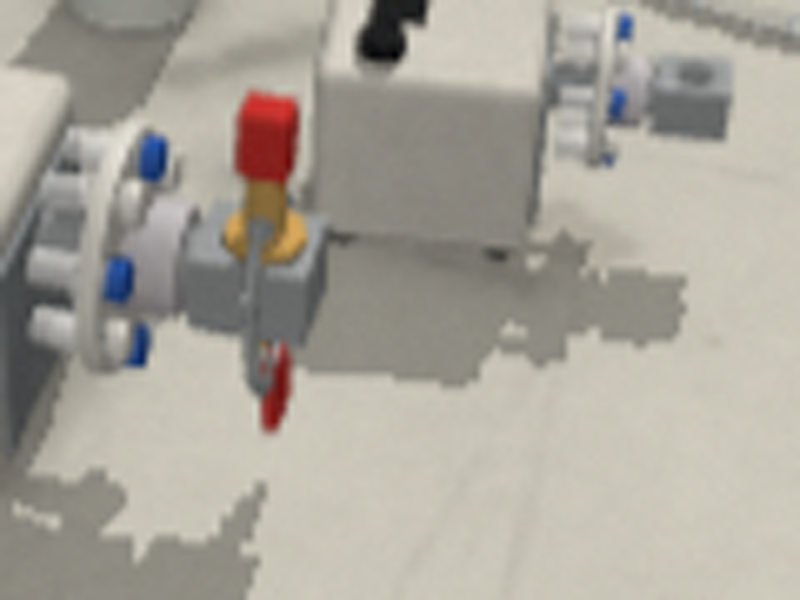

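The loop was still swinging in the earlier picture. It has now come to rest hanging below the shaft, with the tab at (281,188), which is about 3.9 rad. The pin is upright and seated, the arm is clear, and I'm handing in.

```bash
python3 -c "
from workcell import ctrl
print(ctrl.close_job())"
```

```text
the job is handed in; nothing more can be done
None
```

I handed the job in: the linch pin is seated in the larger rotator's shaft, its loop hangs shut below at about 3.9 rad, the robot touches nothing, and the plain pin was not touched; the hand-in returned no verdict.

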